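Bring the burning pen's heat up four clicks

TASK

Switch the pen's burning station on by pressing down the raised half of its red rocker switch, then push the black heat dial round with a fingertip, clockwise seen from above, and leave it resting exactly four clicks higher than you found it. Only press and push: do not take the dial's knob between the fingers, and leave the burning pen on its rest, the brass tin on the station and everything else on the bench where they are.

Things in the scene. Friction and masses are not known exactly. Their poses are not given: they have to be found in the camera images.
- station: Burning station, a fixed dark box, 150 mm (x) by 220 mm (y), its aluminium control deck 75 mm above the table. Origin: centre of its underside on the table; z up, x from its front (nearer the robot) to its back, y to its left. Dial axis at x -12, y +50 mm; rocker hinge at x -28, y -62 mm; loose brass tin in the back right corner. Ten marks round the dial, one per click stop (last three red).
- dial_centre (a point): On the dial's vertical axis, at the top of its knob, 102 mm above the table; turns with the dial, x axis towards the pointer end, z up. The dial: a black round skirt 64 mm across, its top 84 mm above the table, and across it a straight bar knob 60 mm long, 12 mm thick, 84 to 102 mm above the table, with upright sides to push against.
- dial_pointer (a point): Pointer end of the dial's knob (white line), 30 mm from the axis, at the knob's top. At the coolest stop it points 81 degrees left (anticlockwise from above) of the station's x axis, at the hottest 81 degrees right.
- heat_dial (a joint): Dial angle, rad, growing clockwise from above (hotter). Ten click stops 0.314 rad (18 degrees) apart, 0 to 2.83, end stops just beyond. Starts at rest in one of the first four (0 to 0.94). A sprung ball holds each stop with about 0.13 N m (5 N at 26 mm from the axis); halfway to the next stop the dial snaps ahead into it by itself, away from a slow finger, and rests there.
- power_rocker (a joint): Tilt of the red rocker, rad: 0 off (as it starts), 0.30 on; sprung over its middle, it stays at either end. About 2 N on its raised end throws it.
- rocker_on_end (a point): On the top of the rocker's ON half (white dot), 15 mm from the hinge; tilts with it. The rocker is 44 mm long (station x), 24 mm wide, hinged across its middle. Off, the ON half (towards the station's +x, farther from the robot) slopes up, this point 86 mm above the table; on, that half lies level, its face 82 mm above the table, and the other half stands up.
- pen: Yellow burning pen, handle 20 mm thick, 220 mm long overall, lying loose on its steel rest, its axis 48 mm above the table. Origin under the middle of its length, 10 mm below its axis; x towards its tip. Not to be moved.
- pen_rest: Fixed steel rest of the pen, 150 by 70 mm, 57 mm tall. Origin: centre of its underside.
- tip_tin: Loose brass tin for tips, 37 mm in diameter, 30 mm tall, standing on the station's deck at its back right corner (about x +48, y -82 mm of the station). Origin: centre of its underside. Not to be moved.
- phone: Black phone 155 by 74 by 9 mm lying on the magenta mat. Origin: centre of its underside. Not to be moved.
- marker_cup: White cup 68 mm in diameter with markers, 150 mm tall in all. Origin: centre of its underside. Not to be moved.
- bowl: White bowl, 90 mm in diameter, 45 mm tall. Origin: centre of its underside. Not to be moved.
- glue: White glue bottle, 52 mm in diameter, 130 mm tall. Origin: centre of its underside. Not to be moved.
- knife: Orange craft knife 145 mm long, 11 mm tall, lying flat. Origin: under its middle. Not to be moved.

How it is judged (in metres and radians):
On the way, in this order (a step that is already met when the one before it is completed fails the run):
1. the rocker is thrown fully on while the dial still rests where it was found (value of joint power_rocker above 0.27 rad and distance of dial_pointer from where it was at the start of the episode below 0.005 m), for 0.2 s.
2. the dial rests four clicks clockwise from where it was found (distance of dial_pointer from where it was at the start of the episode between 0.0325 and 0.038 m and value of joint heat_dial above 1.12 rad), for 0.2 s.
At the end, for the whole second after the job is handed in: The rocker is on (at least 0.27 of 0.30 rad); the dial is at rest in the stop four clicks clockwise of its start (pointer end 32.5 to 38.0 mm from where it began; four clicks give 35.3); pen, tin, phone, cup, bowl, glue and knife are at rest within 15 mm of their places (all of step 2 and velocity of joint heat_dial between -0.05 and 0.05 rad/s and value of joint power_rocker above 0.27 rad and distance of each of pen, tip_tin, phone, marker_cup, bowl, glue, knife from where it was at the start of the episode below 0.015 m and linear speed of each of pen, tip_tin, phone, marker_cup, bowl, glue, knife below 0.02 m/s); the robot touches nothing.
It fails at once if the dial's knob is taken between the fingers (the point between the finger pads inside the bar) (z of the grasp point in the frame of dial_centre below 0.012 m and y of the grasp point in the frame of dial_centre between -0.005 and 0.005 m and x of the grasp point in the frame of dial_centre between -0.034 and 0.034 m).
It fails at once if pen, tin, phone, cup, bowl, glue or knife is lifted or pushed more than 15 mm from its place (distance of any of pen, tip_tin, phone, marker_cup, bowl, glue, knife from where it was at the start of the episode above 0.015 m).
It also fails if it takes over 48 s, if anything falls off the work surface, if the arm or the gripper's body presses on something with over 40 N, if the wrist force passes 120 N, or if a joint passes its speed limit or range.

ROBOT

A 6-joint arm with a two-finger parallel gripper is mounted at the origin on the work surface. World frame = base frame: x ahead of the robot, y to its left, z up, the work surface at z = 0. Lengths are in mm, angles in rad, forces in N, time in s.
With the tool pointing down it reaches from about 275 to 875 mm from the base axis. Payload 12.5 kg.
Tool frame: the origin (TCP) lies midway between the tips of the shut fingers; the grasp point (between the pads) lies bot.tcp_to_grasp behind it (bot.tcp_to_grasp is the distance from the TCP to the grasp point, in mm); z points along the fingers, y is the direction in which the jaws open and shut (so a half turn about z gives the same grasp; the last joint's range is limited). The gripper opens to 85 mm and grips with 20 to 120 N. Pads are 22 mm wide; open, the fingers measure 114 mm over their backs; the gripper's body (76 mm by 85 mm) begins 54 mm behind the grasp point. The pads swing forward as they close: fully open they stand 13 mm farther back than shut.
Start: joints at [-1.304, 0.351, 1.652, -0, 1.139, -0.085], TCP at [189.542, -516.293, 231.29] pointing down, gripper open.
Joint ranges: [-2.75, 2.75], [-0.79, 2.1], [0.01, 2.65], [-1.57, 4.71], [0.07, 3.14], [-2.87, 2.87]. Speed limits (rad/s): [2.22, 2.22, 2.79, 3.14, 3.14, 3.14].

INTERFACE

Orientations are given as a rotation vector (axis times angle).
In Python, from bench import telemetry, cams, job, bot gives the robot as it stands.
- The arm moves only by the shell command python3 -m jog 'ROWS' [OPENING]. ROWS is JSON, a list of rows, each an object of numbers: "tx", "ty", "tz": the shift along the tool's x, y, z in mm; "roll": the turn about the tool's z in rad. A call has 1 to 8 rows; each row shifts and turns the commanded pose from where the row before left it, along the tool's axes as they then stand; what a row does not reach is not made up. A row lasts 1/10 s, in which the tool goes at most 50 mm and 8.59 degrees, less where a joint would pass 70% of its speed; a pose out of reach is approached as far as the arm can. A call with a gripper value outside its range is refused whole. OPENING is the opening, from -1 (shut) to 1 (fully open), set as the call begins (- or left out, the last holds). The fingers move at their own pace and stop on an object; the grip force is fixed at half the most. Time passes only in rows, so rows that do not move let the fingers close. It gives the time, the measured TCP pose, the force and the opening at its end, in the units of the state.
- telemetry.observe(): the state, without advancing time (a new reading comes with each control period).
- cams.get_image(name): name is "scene" or "top" or "wrist"; returns the picture (420x560x3 uint8, blue, green, red); there is no depth.
- cams.camera_info(name): a dict with "fov_y" (degrees; the focal length in pixels is half the picture's height over the tangent of half this angle, whatever the lens; pixels are square), "cx", "cy" (the principal point, pixels), "R" (3x3) and "t" (3): a world point X has camera coordinates R X + t; the wrist camera has in their place "T_tool_cam" (4x4, takes a point from camera to tool coordinates, whose origin is the TCP and whose axes are the flange's). Camera axes: x right, y down, z forward; pixel columns grow to the right and rows downward; lengths in mm; the calibration is good to about 2 mm. A picture is of the moment at which its call begins: read the wrist's pose just before it. camera_info takes no time and is no camera call.
- job.hand_in(): hands the job in, once; it reports no verdict.
The state is a dict: "clock": time; "joint_pos": joint angles; "joint_velocities": joint speeds; "joint_efforts": joint torques, N m; "position": TCP position; "ee_rot": TCP orientation; "contact_force": force on the tool from outside, world axes, zero at the start; "torque": the same for the moment, N m; "opening": finger opening in mm.
Only numpy, scipy, OpenCV 4.12 (cv2) and the standard library are available. Lean on these libraries where they do the work, as an engineer would, in place of code of your own. Each camera call takes 0.05 s, during which the arm holds its last target. There are 200 camera calls.

## Working session

There is one attempt and no reset: what is moved stays moved. The work goes in short steps, Python scripts to look and compute and a shell command to move; the robot and the scene stay as the last step left them, time stands still between calls to the robot, and variables do not carry over. Pictures are saved under pics/ and viewed, about 8 in all and at most 12, crops included, and the job is handed in when it is done.

```bash
ls; mkdir -p pics; python3 - <<'E'
from bench import telemetry,cams,bot
import cv2,numpy as np
np.set_printoptions(precision=4,suppress=True)
s=telemetry.observe();print(s);print(bot.tcp_to_grasp)
for n in("scene","top","wrist"):print(n,cams.camera_info(n))
a=cams.get_image("top");cv2.imwrite("pics/top.png",a)
b=cams.get_image("scene");cv2.imwrite("pics/scene.png",b)
E
```

```text
pics
{'clock': 0.0, 'joint_pos': array([-1.3036,  0.3512,  1.6524, -0.    ,  1.1391, -0.0846]), 'joint_velocities': array([ 0.0012, -0.0006, -0.0006, -0.0008,  0.0004, -0.0011]), 'joint_efforts': array([ -0.0002, -50.6102, -29.1411,  -0.0001,   0.0045,   0.    ]), 'position': array([ 189.469 , -515.9888,  230.7541]), 'ee_rot': array([-3.092 , -0.5496,  0.0002]), 'contact_force': array([ 0.4137,  0.0516, -0.3247]), 'torque': array([ 0.024 ,  0.0319, -0.0291]), 'opening': 85.25750621291975}
18.700000000000003
scene {'fov_y': 49.39824011885338, 'cx': 273.80990508243883, 'cy': 205.41080785521424, 'R': array([[-0.7455,  0.6665,  0.0046],
       [ 0.5491,  0.6181, -0.5625],
       [-0.3777, -0.4169, -0.8268]]), 't': array([ 328.7177, -318.4287, 1466.7617])}
top {'fov_y': 47.46685774035669, 'cx': 274.1633924283005, 'cy': 220.06910700032094, 'R': array([[-0.0246, -0.9997, -0.0051],
       [-0.9849,  0.0251, -0.1713],
       [ 0.1714,  0.0009, -0.9852]]), 't': array([ 125.5865,  534.9311, 1212.0096])}
wrist {'fov_y': 66.84019950030431, 'cx': 288.4441671540837, 'cy': 212.08187638599105, 'T_tool_cam': array([[  -0.0009,   -0.9536,   -0.3011,   77.6603],
       [   1.    ,   -0.0011,    0.0004,   -0.4792],
       [  -0.0007,   -0.3011,    0.9536, -141.8179],
       [   0.    ,    0.    ,    0.    ,    1.    ]])}
```

View pics/top.png

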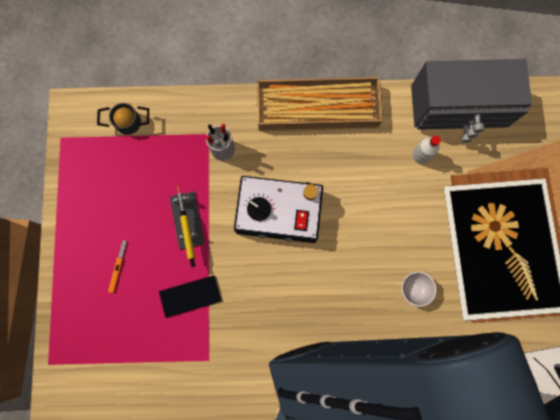

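The top view shows the station near (280,209), with the dial at (261,208), the rocker at (302,220) and the tin at (311,192). I'll zoom in next.

```bash
cat > h.py <<'E'
import numpy as np,cv2
from bench import telemetry,cams,bot
from scipy.spatial.transform import Rotation as Ro
np.set_printoptions(precision=2,suppress=True)
def cam(n,s=None):
    c=cams.camera_info(n);f=210/np.tan(np.radians(c["fov_y"]/2))
    if n=="wrist":
        T=np.array(c["T_tool_cam"]);A=Ro.from_rotvec(s["ee_rot"]).as_matrix()
        Rc=(A@T[:3,:3]);o=A@T[:3,3]+s["position"]   # cam->world
    else: Rc=np.array(c["R"]).T;o=-Rc@np.array(c["t"])
    return f,c["cx"],c["cy"],Rc,o
def at(k,u,v,z):
    f,cx,cy,Rc,o=k;d=Rc@np.array([(u-cx)/f,(v-cy)/f,1]);return o+d*(z-o[2])/d[2]
def px(k,X):
    f,cx,cy,Rc,o=k;p=Rc.T@(np.asarray(X,float)-o);return np.array([f*p[0]/p[2]+cx,f*p[1]/p[2]+cy])
E
python3 - <<'E'
from h import *
k=cam("top")
for n,u,v,z in(("dial",261,208,93),("rock",302,220,84),("c1",241,178,75),("c2",323,185,75),("c3",236,234,75),("c4",319,242,75)):print(n,at(k,u,v,z))
a=cv2.imread("pics/top.png")[165:255,225:335];cv2.imwrite("pics/topc.png",cv2.resize(a,None,fx=7,fy=6.6,interpolation=cv2.INTER_CUBIC)[:594,:770])
E
```

```text
dial [561.87 144.87  93.  ]
rock [529.75  41.03  84.  ]
c1 [646.79 196.08  75.  ]
c2 [622.44 -17.39  75.  ]
c3 [499.22 210.77  75.  ]
c4 [473.23  -0.89  75.  ]
```

View pics/topc.png

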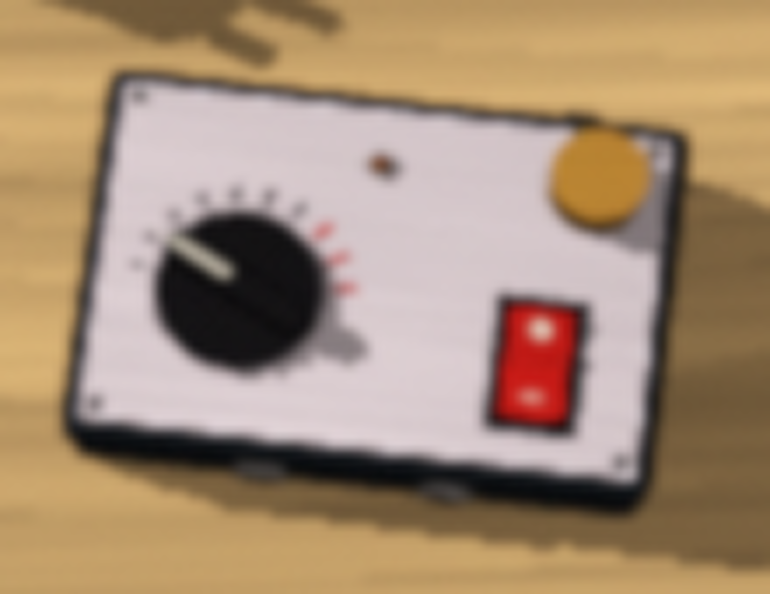

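```bash
python3 - <<'E'
from h import *
k=cam("top")
P=[at(k,225+u/7,165+v/6.6,75)[:2] for u,v in((115,75),(685,132),(70,430),(645,485))]
P=np.array(P);c=P.mean(0);print(P,c)
d=(P[0]+P[2]-P[1]-P[3])/2;e=(P[0]+P[1]-P[2]-P[3])/2
print(np.linalg.norm(d),np.linalg.norm(e),np.degrees([np.arctan2(-d[0],d[1]),np.arctan2(e[1],e[0])]))
y=np.arctan2(-d[0],d[1]);R=np.array([[np.cos(y),-np.sin(y)],[np.sin(y),np.cos(y)]])
print("dial",c+R@[-12,50],"hinge",c+R@[-28,-62],"on",c+R@[-13,-62])
for n,u,v,z in(("line in",232,272,102),("line end",170,238,102),("m1",138,263,75),("m2",152,238,75),("m10",345,288,75),("on",541,329,86),("skirt",240,290,84)):
  q=at(k,225+u/7,165+v/6.6,z)[:2];print(n,q,"station",R.T@(q-c), np.degrees(np.arctan2(*(R.T@(q-c)-[-12,50])[::-1])))
A=Ro.from_rotvec(telemetry.observe()["ee_rot"]).as_matrix();print(A)
E
```

```text
[[651.18 194.9 ]
 [622.45 -17.02]
 [509.26 213.23]
 [482.39   3.48]] [566.32  98.65]
212.65766812458668 142.32116466468997 [-7.51 -7.84]
dial [560.96 149.79] hinge [530.45  40.84] on [545.32  38.88]
line in [564.86 151.75] station [-8.39 52.45] 34.15576791736583
line end [578.76 173.95] station [ 2.49 76.28] 61.13088504344573
m1 [574.88 187.37] station [-3.11 89.08] 77.18206001867026
m2 [584.77 182.05] station [ 7.39 85.09] 61.07262333444312
m10 [562.93 111.07] station [-4.99 11.87] -79.57689262661496
on [542.74  39.96] station [-15.71 -61.27] -91.90749645242447
skirt [561.33 149.57] station [-11.6   49.83] -23.154983677867317
[[ 0.94  0.34 -0.  ]
 [ 0.34 -0.94  0.  ]
 [ 0.   -0.   -1.  ]]
```

The crop puts the station at yaw -7.7° and the dial axis at (561,150). The pointer is at about 61°, so it sits at stop 1 (63°). I'll move over the station with the fingers shut and check it in the wrist camera.

```bash
python3 -m jog '[{"tx":35,"ty":-28},{"tx":35,"ty":-28},{"tx":35,"ty":-28},{"tx":35,"ty":-28},{"tx":35,"ty":-28},{"tx":35,"ty":-28},{"tx":35,"ty":-28},{"tx":35,"ty":-28}]' -1
python3 -m jog '[{"tx":35,"ty":-28},{"tx":35,"ty":-28},{"tx":35,"ty":-28},{"tx":35,"ty":-28},{"tx":35,"ty":-28},{"tx":35,"ty":-28},{"tx":35,"ty":-28},{"tx":30,"ty":-26}]'
python3 -m jog '[{"roll":0.12},{"roll":0.12},{"roll":0.12},{"roll":0.125},{},{}]'
python3 - <<'E'
from h import *
s=telemetry.observe();a=cams.get_image("wrist");cv2.imwrite("pics/w1.png",a);np.save("w1.npy",np.r_[s["position"],s["ee_rot"]])
print(s["clock"],s["position"],s["joint_pos"],s["opening"],s["contact_force"],Ro.from_rotvec(s["ee_rot"]).as_matrix())
E
```

```text
0.1 [ 189.46 -516.04  230.83] [-1.3   0.35  1.65  0.    1.14 -0.08] 85.6093292941943 [ 0.7  -0.77  0.8 ] [[ 0.94  0.34 -0.  ]
 [ 0.34 -0.94  0.  ]
 [ 0.   -0.   -1.  ]]invalid input at $[0]: expected keys tx, ty, tz, roll
invalid input at $[0]: expected keys tx, ty, tz, roll
invalid input at $[0]: expected keys tx, ty, tz, roll
```

View pics/w1.png

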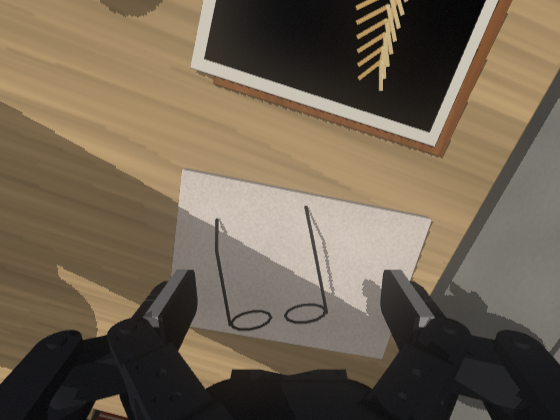

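All four keys are required, so none of the moves ran. The picture only shows the start area with the fingers open. I'll retype the rows in full.

```bash
python3 -m jog '[{"tx":35,"ty":-28,"tz":0,"roll":0},{"tx":35,"ty":-28,"tz":0,"roll":0},{"tx":35,"ty":-28,"tz":0,"roll":0},{"tx":35,"ty":-28,"tz":0,"roll":0},{"tx":35,"ty":-28,"tz":0,"roll":0},{"tx":35,"ty":-28,"tz":0,"roll":0},{"tx":35,"ty":-28,"tz":0,"roll":0},{"tx":35,"ty":-28,"tz":0,"roll":0}]' -1
python3 -m jog '[{"tx":35,"ty":-28,"tz":0,"roll":0},{"tx":35,"ty":-28,"tz":0,"roll":0},{"tx":35,"ty":-28,"tz":0,"roll":0},{"tx":35,"ty":-28,"tz":0,"roll":0},{"tx":35,"ty":-28,"tz":0,"roll":0},{"tx":35,"ty":-28,"tz":0,"roll":0},{"tx":35,"ty":-28,"tz":0,"roll":0},{"tx":30,"ty":-26,"tz":0,"roll":0}]'
python3 -m jog '[{"tx":0,"ty":0,"tz":0,"roll":0.12},{"tx":0,"ty":0,"tz":0,"roll":0.12},{"tx":0,"ty":0,"tz":0,"roll":0.12},{"tx":0,"ty":0,"tz":0,"roll":0.125},{"tx":0,"ty":0,"tz":0,"roll":0},{"tx":0,"ty":0,"tz":0,"roll":0}]'
python3 - <<'E'
from h import *
s=telemetry.observe();a=cams.get_image("wrist");cv2.imwrite("pics/w2.png",a);np.save("w2.npy",np.r_[s["position"],s["ee_rot"]])
print(s["clock"],s["position"],s["joint_pos"],s["opening"],s["contact_force"],Ro.from_rotvec(s["ee_rot"]).as_matrix())
E
```

```text
clock: 0.95
position: [375.8, -207.8, 231.3]
ee_rot: [3.093, 0.549, 0.0]
contact_force: [1.1, -0.4, -0.3]
opening: -0.3
clock: 1.75
position: [557.6, 95.7, 231.0]
ee_rot: [-3.093, -0.55, 0.0]
contact_force: [0.8, -0.7, 0.7]
opening: 0.0
clock: 2.35
position: [556.8, 93.6, 231.2]
ee_rot: [3.135, -0.204, -0.001]
contact_force: [0.1, -0.2, -0.5]
opening: -0.2
2.35 [556.78  93.6  231.15] [ 0.08  0.38  1.61 -0.    1.15  1.78] -0.24035609888773718 [ 0.15 -0.16 -0.51] [[ 0.99 -0.13 -0.  ]
 [-0.13 -0.99 -0.  ]
 [-0.    0.   -1.  ]]
```

View pics/w2.png

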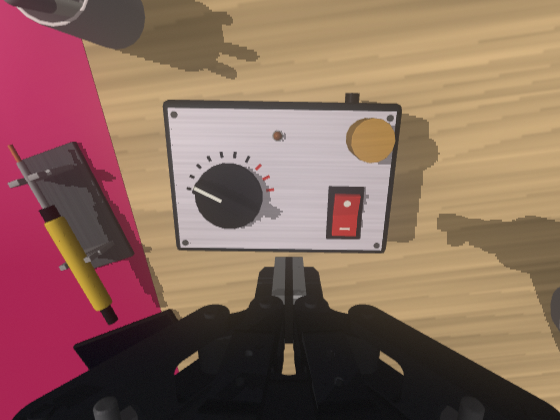

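The wrist view shows the dial skirt centred near (229,196), the pointer line running from (222,202) to (194,188), and the rocker dot at (347,204). The shut fingertips are at (289,258), about 14 mm thick.

```bash
python3 - <<'E'
from h import *
p=np.load("w2.npy");s=dict(position=p[:3],ee_rot=p[3:]);k=cam("wrist",s)
P=np.array([at(k,u,v,75)[:2] for u,v in((165,102),(401,106),(178,249),(386,252))]);c=P.mean(0)
d=(P[0]+P[2]-P[1]-P[3])/2;e=(P[0]+P[1]-P[2]-P[3])/2
print(c,np.linalg.norm(d),np.linalg.norm(e),np.degrees([np.arctan2(-d[0],d[1]),np.arctan2(e[1],e[0])]))
y=np.arctan2(-d[0]+e[1],d[1]+e[0]);R=np.array([[np.cos(y),-np.sin(y)],[np.sin(y),np.cos(y)]])
print("dial",c+R@[-12,50],"hinge",c+R@[-28,-62],"on",c+R@[-13,-62])
a,b=at(k,222,202,102),at(k,194,188,102);print("line",a,b,np.degrees(np.arctan2(*(b-a)[1::-1])-y))
print("skirt",at(k,229,196,84),"dot",at(k,347,204,86), "tcp px",px(k,p[:3]))
for n,u,v in(("m1",189,189),("m2",192,180),("m10",271,190)):
  q=at(k,u,v,75)[:2];l=R.T@(q-c)-[-12,50];print(n,l,np.degrees(np.arctan2(*l[::-1])))
b=cv2.imread("pics/w2.png")
cv2.imwrite("pics/w2c.png",cv2.resize(b[135:275,165:315],None,fx=4,fy=4,interpolation=cv2.INTER_CUBIC))
E
```

```text
[570.48  97.96] 210.78919908801137 141.63287425533412 [-8.4 -8.2]
dial [565.84 149.17] hinge [533.8   40.66] on [548.64  38.49]
line [565.71 152.29 102.  ] [581.35 174.05 102.  ] 62.604808237051834
skirt [566.08 149.18  84.  ] dot [544.49  40.43  86.  ] tcp px [289.88 274.55]
m1 [ 4.25 39.82] 83.91250536849233
m2 [13.08 36.27] 70.17516558911753
m10 [  4.4  -38.85] -83.5393867322461
```

View pics/w2c.png

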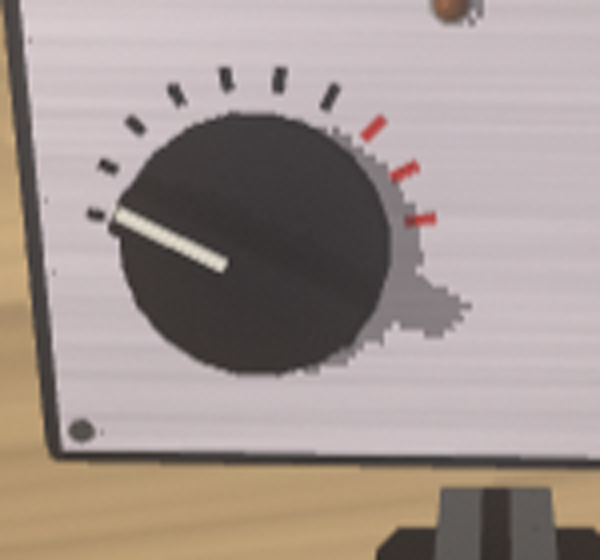

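The pointer reads 62.6°, so stop 1 is confirmed and the target is -9° in the station frame. Next I'll press the rocker's dot at about (545,40).

```bash
python3 -m jog '[{"tx":-2,"ty":27,"tz":0,"roll":0},{"tx":-2,"ty":27,"tz":0,"roll":0},{"tx":0,"ty":0,"tz":40,"roll":0},{"tx":0,"ty":0,"tz":40,"roll":0},{"tx":0,"ty":0,"tz":40,"roll":0},{"tx":0,"ty":0,"tz":15,"roll":0},{"tx":0,"ty":0,"tz":0,"roll":0},{"tx":0,"ty":0,"tz":0,"roll":0}]'
python3 -m jog '[{"tx":0,"ty":0,"tz":3,"roll":0},{"tx":0,"ty":0,"tz":2,"roll":0},{"tx":0,"ty":0,"tz":2,"roll":0},{"tx":0,"ty":0,"tz":0,"roll":0}]'
python3 -m jog '[{"tx":0,"ty":0,"tz":2,"roll":0},{"tx":0,"ty":0,"tz":1,"roll":0},{"tx":0,"ty":0,"tz":0,"roll":0}]'
python3 -m jog '[{"tx":0,"ty":0,"tz":1,"roll":0},{"tx":0,"ty":0,"tz":1,"roll":0},{"tx":0,"ty":0,"tz":0,"roll":0}]'
```

```text
clock: 3.2
position: [546.1, 40.6, 96.9]
ee_rot: [-3.135, 0.207, -0.001]
contact_force: [0.5, -0.8, 0.8]
opening: -0.3
clock: 3.6
position: [545.7, 40.7, 89.4]
ee_rot: [-3.135, 0.209, -0.0]
contact_force: [0.3, 1.0, 0.3]
opening: -0.2
clock: 3.9
position: [545.8, 40.7, 86.2]
ee_rot: [-3.135, 0.209, -0.0]
contact_force: [-0.1, -1.0, 1.5]
opening: -0.1
clock: 4.2
position: [545.5, 40.6, 84.0]
ee_rot: [3.135, -0.209, -0.001]
contact_force: [-0.3, -0.3, -0.8]
opening: -0.3
```

```bash
python3 -m jog '[{"tx":0,"ty":0,"tz":1,"roll":0},{"tx":0,"ty":0,"tz":1,"roll":0},{"tx":0,"ty":0,"tz":0,"roll":0}]'
python3 -m jog '[{"tx":0,"ty":0,"tz":0.7,"roll":0},{"tx":0,"ty":0,"tz":0,"roll":0}]'
```

```text
clock: 4.5
position: [545.6, 40.6, 82.2]
ee_rot: [-3.135, 0.209, 0.0]
contact_force: [-0.2, -0.3, 0.6]
opening: -0.1
clock: 4.7
position: [545.7, 40.6, 82.0]
ee_rot: [3.135, -0.209, 0.0]
contact_force: [-2.3, -0.5, 6.6]
opening: 0.1
```

The 6.6 N reading at 82.0 mm matches the level ON face, so the rocker should be thrown. Now I'll lift, turn parallel to the bar at yaw 55° and go to the pointer end on its anticlockwise side.

```bash
python3 -m jog '[{"tx":0,"ty":0,"tz":-30,"roll":0},{"tx":0,"ty":0,"tz":-35,"roll":0},{"tx":0,"ty":0,"tz":0,"roll":-0.137},{"tx":0,"ty":0,"tz":0,"roll":-0.137},{"tx":0,"ty":0,"tz":0,"roll":-0.137},{"tx":0,"ty":0,"tz":0,"roll":-0.137},{"tx":0,"ty":0,"tz":0,"roll":-0.137},{"tx":0,"ty":0,"tz":0,"roll":-0.137}]'
python3 -m jog '[{"tx":0,"ty":0,"tz":0,"roll":-0.137},{"tx":0,"ty":0,"tz":0,"roll":-0.137},{"tx":31,"ty":-17,"tz":0,"roll":0},{"tx":31,"ty":-17,"tz":0,"roll":0},{"tx":31,"ty":-17,"tz":0,"roll":0},{"tx":31,"ty":-17,"tz":0,"roll":0},{"tx":0,"ty":0,"tz":0,"roll":0},{"tx":0,"ty":0,"tz":0,"roll":0}]'
python3 - <<'E'
from h import *
s=telemetry.observe();a=cams.get_image("wrist");b=cams.get_image("top")[165:255,225:335]
k=cam("wrist",s);A=Ro.from_rotvec(s["ee_rot"]).as_matrix()
print(s["position"],np.degrees(np.arctan2(A[1,0],A[0,0])),"dial px",px(k,[564,149.5,102]),px(k,[580.8,173.5,102]),"tip",px(k,s["position"]),"dot",px(k,[545,40,82]))
v=np.zeros((560,770,3),np.uint8);v[:420,:560]=a;v[420:,:][:140,:171]=cv2.resize(b,(171,140));cv2.imwrite("pics/w3.png",v[:, :560])
E
```

```text
clock: 5.5
position: [545.7, 40.6, 146.6]
ee_rot: [-2.954, -1.069, 0.0]
contact_force: [-0.4, -0.5, 0.3]
opening: 0.0
clock: 6.3
position: [560.5, 181.6, 146.3]
ee_rot: [2.784, 1.456, -0.001]
contact_force: [-0.0, -0.8, -0.8]
opening: -0.1
[560.5  181.65 146.35] 55.241912392070134 dial px [320.87 275.19] [322.46 233.43] tip [288.48 275.14] dot [372.55 374.18]
```

View pics/w3.png

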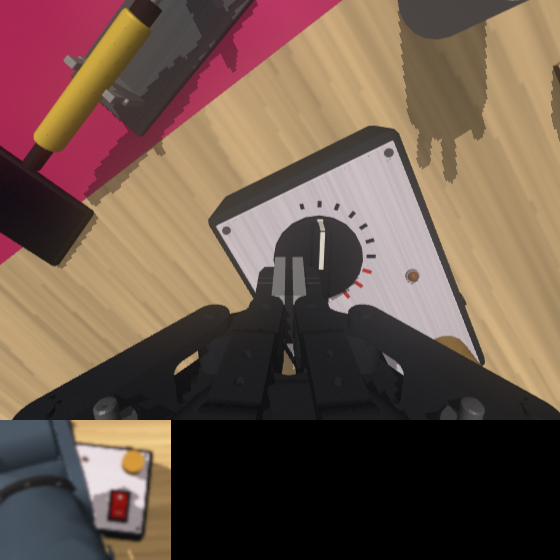

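The wrist view shows the pointer line from (320,221) to (321,269), the skirt centred near (319,257), and the finger to the left of the bar. I'll compare these with the model.

```bash
python3 - <<'E'
from h import *
s=telemetry.observe();k=cam("wrist",s)
print("end",at(k,320,221,102),"in",at(k,321,269,102),"skirt",at(k,319,258,84),px(k,[564,149.5,84]))
print("skirt L/R",at(k,275,255,84),at(k,363,255,84),"top",at(k,320,216,84))
print("corner",at(k,395,135,75),at(k,220,222,75))
a=cv2.imread("pics/w3.png")[180:320,230:400];cv2.imwrite("pics/w3c.png",cv2.resize(a,None,fx=4,fy=4,interpolation=cv2.INTER_CUBIC))
E
```

```text
end [584.15 180.05 102.  ] in [566.57 152.   102.  ] skirt [566.41 151.11  84.  ] [317.4  261.46]
skirt L/R [542.31 170.77  84.  ] [593.05 135.33  84.  ] top [584.08 176.82  84.  ]
corner [653.82 192.43  75.  ] [522.49 210.74  75.  ]
```

View pics/w3c.png

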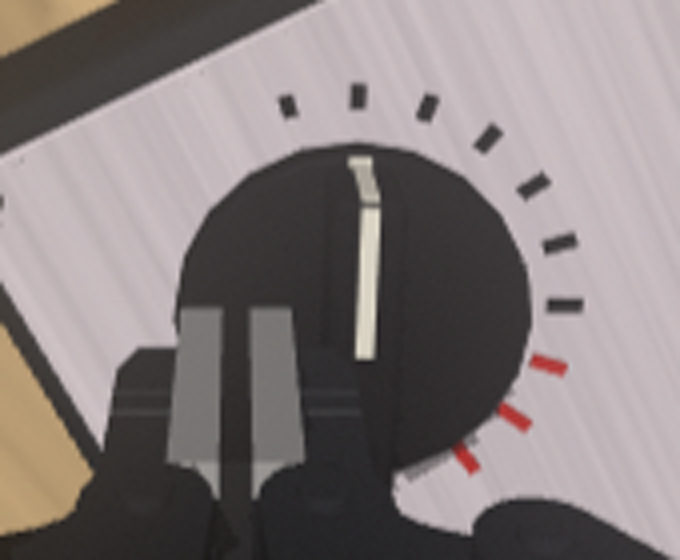

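The line's top edge end is at crop (370,205), which is pixel (322,231) and matches the model. The pointer faces the second mark (stop 1). The finger sits 22 mm to the side of the bar's centreline. I'll descend to about 94 mm and close in until I feel contact.

```bash
python3 -m jog '[{"tx":0,"ty":0,"tz":25,"roll":0},{"tx":0,"ty":0,"tz":20,"roll":0},{"tx":0,"ty":0,"tz":7,"roll":0},{"tx":0,"ty":0,"tz":0,"roll":0},{"tx":0,"ty":0,"tz":0,"roll":0}]'
python3 -m jog '[{"tx":0,"ty":2,"tz":0,"roll":0},{"tx":0,"ty":1,"tz":0,"roll":0},{"tx":0,"ty":0,"tz":0,"roll":0}]'
python3 -m jog '[{"tx":0,"ty":1,"tz":0,"roll":0},{"tx":0,"ty":1,"tz":0,"roll":0},{"tx":0,"ty":0,"tz":0,"roll":0}]'
python3 -m jog '[{"tx":0,"ty":1,"tz":0,"roll":0},{"tx":0,"ty":1,"tz":0,"roll":0},{"tx":0,"ty":0,"tz":0,"roll":0}]'
```

```text
clock: 6.9
position: [561.3, 180.9, 95.5]
ee_rot: [2.785, 1.454, 0.002]
contact_force: [1.1, 1.0, 0.7]
opening: -0.1
clock: 7.2
position: [563.7, 179.6, 95.3]
ee_rot: [2.784, 1.454, 0.002]
contact_force: [-0.1, 0.3, 2.2]
opening: -0.3
clock: 7.5
position: [564.9, 178.8, 95.2]
ee_rot: [-2.784, -1.454, -0.001]
contact_force: [-4.1, 2.5, 7.2]
opening: -0.2
clock: 7.8
position: [566.7, 177.7, 95.3]
ee_rot: [-2.784, -1.455, -0.001]
contact_force: [-2.7, 2.0, 7.4]
opening: -0.3
```

There is an upward force of 7 N, so a step on the finger is riding on the bar's top. I'll raise it 2 mm and look.

```bash
python3 -m jog '[{"tx":0,"ty":0,"tz":-1.5,"roll":0},{"tx":0,"ty":0,"tz":-1.5,"roll":0},{"tx":0,"ty":0,"tz":0,"roll":0}]'
python3 - <<'E'
from h import *
s=telemetry.observe();a=cams.get_image("wrist");k=cam("wrist",s)
print(s["position"],s["contact_force"],px(k,[565,150,102]),px(k,s["position"]))
cv2.imwrite("pics/w4.png",cv2.resize(a[150:300,200:400],None,fx=4,fy=4,interpolation=cv2.INTER_CUBIC))
E
```

```text
clock: 8.1
position: [566.5, 177.2, 97.6]
ee_rot: [2.784, 1.455, -0.0]
contact_force: [-0.4, 0.3, -0.3]
opening: 0.3
[566.51 177.21  97.63] [-0.45  0.25 -0.26] [316.71 320.19] [288.48 275.14]
```

View pics/w4.png

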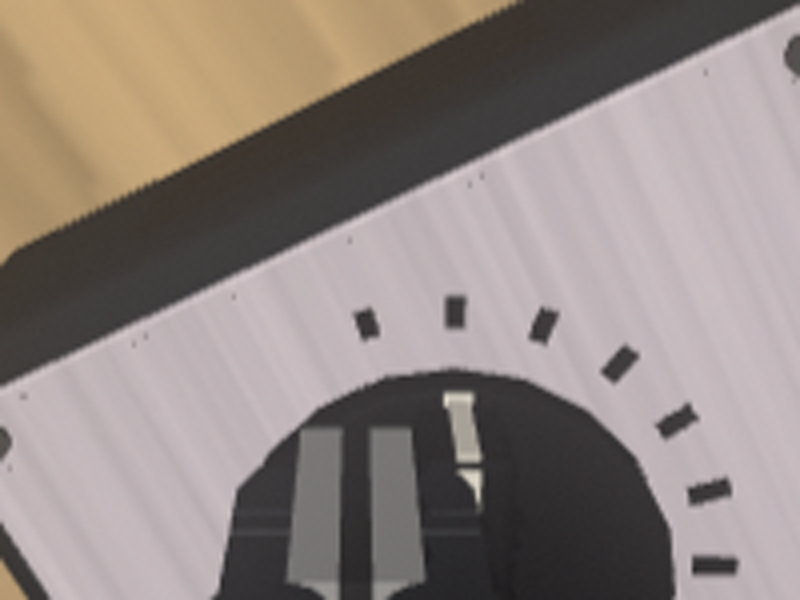

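The pointer line's end at crop (460,400) is still at mark 2. The pads (half-thickness about 7 mm) clear the bar by about 1.5 mm. I'll close in and push round the arc in small rows.

```bash
python3 -m jog '[{"tx":0,"ty":0.7,"tz":0.3,"roll":0},{"tx":0,"ty":0.7,"tz":0,"roll":0},{"tx":0,"ty":0,"tz":0,"roll":0}]'
python3 -m jog '[{"tx":0.6,"ty":1.2,"tz":0,"roll":0.05},{"tx":0.6,"ty":1.2,"tz":0,"roll":0.05},{"tx":0,"ty":0,"tz":0,"roll":0}]'
python3 -m jog '[{"tx":0.6,"ty":1.2,"tz":0,"roll":0.05},{"tx":0.6,"ty":1.2,"tz":0,"roll":0.05},{"tx":0.6,"ty":1.2,"tz":0,"roll":0.05},{"tx":0,"ty":0,"tz":0,"roll":0}]'
python3 - <<'E'
from h import *
s=telemetry.observe();a=cams.get_image("wrist");k=cam("wrist",s)
A=Ro.from_rotvec(s["ee_rot"]).as_matrix();d=s["position"][:2]-[565,150]
print(s["position"],np.degrees(np.arctan2(A[1,0],A[0,0])),"x,y rel",A[:2,:2].T@d)
cv2.imwrite("pics/w5.png",cv2.resize(a[150:300,200:400],None,fx=4,fy=4,interpolation=cv2.INTER_CUBIC))
E
```

```text
clock: 8.45
position: [567.4, 176.5, 97.1]
ee_rot: [-2.784, -1.454, 0.001]
contact_force: [-1.4, 0.7, -1.2]
opening: 0.5
clock: 8.75
position: [570.0, 176.1, 97.1]
ee_rot: [-2.854, -1.312, 0.001]
contact_force: [-2.6, 1.4, 0.7]
opening: 0.2
clock: 9.15
position: [574.4, 174.7, 97.3]
ee_rot: [2.944, 1.097, 0.001]
contact_force: [0.1, -0.2, -0.6]
opening: 0.2
[574.45 174.7   97.35] 40.86992630182101 x,y rel [ 23.31 -12.5 ]
```

View pics/w5.png

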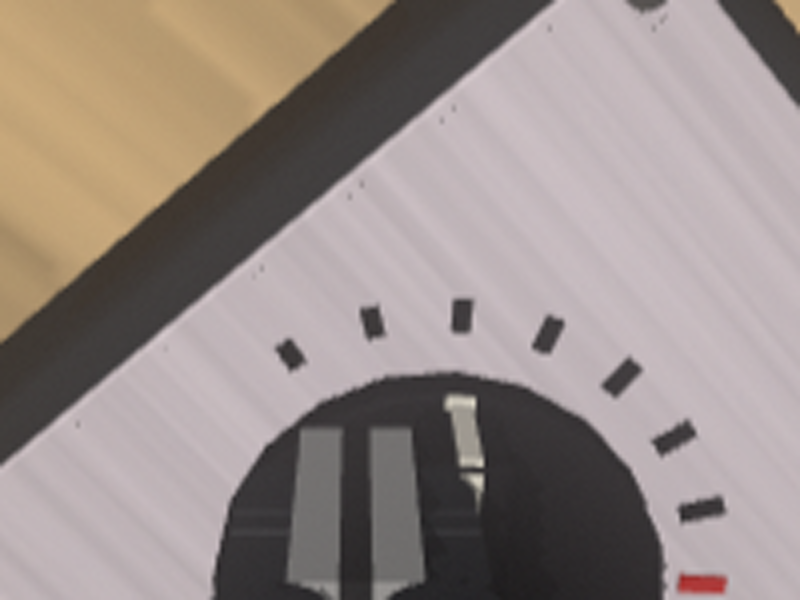

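The dial moved one click: the pointer is now at the third mark, at crop (460,400). I'll continue for three more, with the tool yaw going from 41° to about -14°.

```bash
python3 -m jog '[{"tx":0.6,"ty":1.2,"tz":0,"roll":0.05},{"tx":0.6,"ty":1.2,"tz":0,"roll":0.05},{"tx":0.6,"ty":1.2,"tz":0,"roll":0.05},{"tx":0.6,"ty":1.2,"tz":0,"roll":0.05},{"tx":0.6,"ty":1.2,"tz":0,"roll":0.05},{"tx":0.6,"ty":1.2,"tz":0,"roll":0.05},{"tx":0,"ty":0,"tz":0,"roll":0}]'
python3 -m jog '[{"tx":0.6,"ty":1.2,"tz":0,"roll":0.05},{"tx":0.6,"ty":1.2,"tz":0,"roll":0.05},{"tx":0.6,"ty":1.2,"tz":0,"roll":0.05},{"tx":0.6,"ty":1.2,"tz":0,"roll":0.05},{"tx":0.6,"ty":1.2,"tz":0,"roll":0.05},{"tx":0.6,"ty":1.2,"tz":0,"roll":0.05},{"tx":0,"ty":0,"tz":0,"roll":0}]'
python3 - <<'E'
from h import *
s=telemetry.observe();a=cams.get_image("wrist");k=cam("wrist",s)
A=Ro.from_rotvec(s["ee_rot"]).as_matrix();d=s["position"][:2]-[565,150]
print(s["position"],np.degrees(np.arctan2(A[1,0],A[0,0])),"x,y rel",A[:2,:2].T@d)
cv2.imwrite("pics/w6.png",cv2.resize(a[150:300,200:400],None,fx=4,fy=4,interpolation=cv2.INTER_CUBIC))
E
```

```text
clock: 9.9
position: [581.2, 170.8, 97.3]
ee_rot: [3.074, 0.646, 0.0]
contact_force: [-0.7, -0.1, -0.5]
opening: 0.1
clock: 10.6
position: [586.6, 165.0, 97.3]
ee_rot: [3.136, 0.18, 0.0]
contact_force: [0.3, 0.2, -0.9]
opening: 0.0
[586.59 164.95  97.29] 6.564427857294509 x,y rel [ 23.16 -12.39]
```

View pics/w6.png

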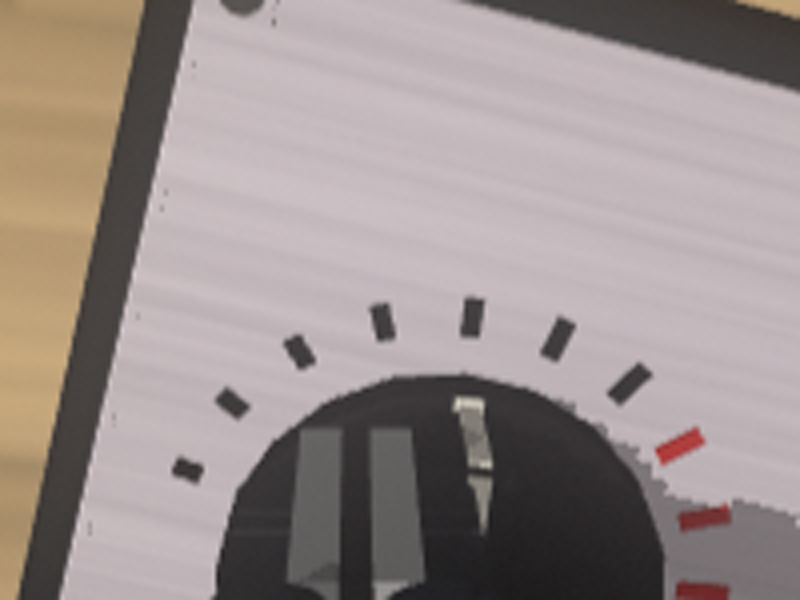

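The pointer is now at the fifth mark, at crop (470,405), which makes three clicks. I'll push one more click, back the finger off, lift and move clear.

```bash
python3 -m jog '[{"tx":0.6,"ty":1.2,"tz":0,"roll":0.05},{"tx":0.6,"ty":1.2,"tz":0,"roll":0.05},{"tx":0.6,"ty":1.2,"tz":0,"roll":0.05},{"tx":0.6,"ty":1.2,"tz":0,"roll":0.05},{"tx":0.6,"ty":1.2,"tz":0,"roll":0.05},{"tx":0.6,"ty":1.2,"tz":0,"roll":0.05},{"tx":0.6,"ty":1.2,"tz":0,"roll":0.05},{"tx":0,"ty":0,"tz":0,"roll":0}]'
python3 -m jog '[{"tx":0,"ty":-4,"tz":0,"roll":0},{"tx":0,"ty":-6,"tz":0,"roll":0},{"tx":0,"ty":0,"tz":-40,"roll":0},{"tx":0,"ty":0,"tz":-45,"roll":0},{"tx":-20,"ty":30,"tz":-45,"roll":0},{"tx":-15,"ty":30,"tz":0,"roll":0},{"tx":0,"ty":0,"tz":0,"roll":0},{"tx":0,"ty":0,"tz":0,"roll":0}]'
python3 - <<'E'
from h import *
s=telemetry.observe();a=cams.get_image("wrist");k=cam("wrist",s)
A=Ro.from_rotvec(s["ee_rot"]).as_matrix()
print(s["position"],np.degrees(np.arctan2(A[1,0],A[0,0])),px(k,[565,150,102]),px(k,[545,40,84]))
cv2.imwrite("pics/w7.png",cv2.resize(a[60:300,130:450],None,fx=2.5,fy=2.5,interpolation=cv2.INTER_CUBIC))
E
```

```text
clock: 11.45
position: [590.4, 156.4, 97.3]
ee_rot: [3.12, -0.369, 0.0]
contact_force: [0.1, 0.1, -0.5]
opening: -0.3
clock: 12.25
position: [548.3, 119.6, 221.7]
ee_rot: [-3.119, 0.371, -0.001]
contact_force: [-0.3, -0.1, -0.1]
opening: 0.4
[548.27 119.6  221.67] -13.560691573414145 [249.84 196.1 ] [376.46 184.05]
```

View pics/w7.png

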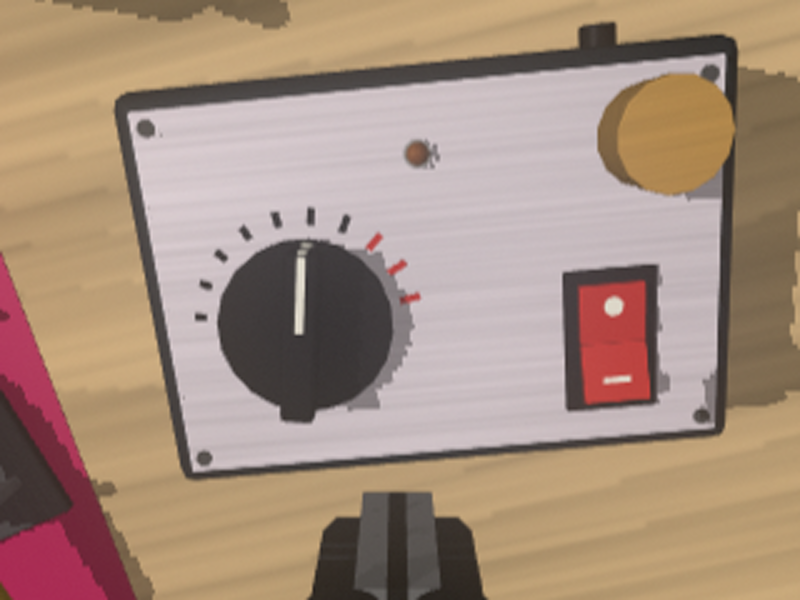

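```bash
python3 - <<'E'
from h import *
from bench import job
s=telemetry.observe();k=cam("wrist",s)
a=at(k,130+299/2.5,60+333/2.5,102);b=at(k,130+301/2.5,60+255/2.5,102);m=at(k,130+310/2.5,60+215/2.5,75)-[565,150,0];n=at(k,130+277/2.5,60+219/2.5,75)-[565,150,0]
g=lambda d:np.degrees(np.arctan2(d[1],d[0]))+8
print("pointer",g(b-a),"m6",g(m),"m5",g(n),b)
if abs(g(b-a)+9)<6: print(job.hand_in())
E
```

```text
pointer -9.126046833712351 m6 -8.166949880282733 m5 9.303397327822847 [592.93 141.95 102.  ]
the job is handed in; nothing more can be done
None
```

The rocker is on, the dial sits four clicks hotter than I found it, and the job is handed in at about 12 s of the 48 s allowed.

- **Rocker:** I pressed its ON half with the shut fingertips until the level face pushed back with about 6.6 N at 82 mm. The last picture shows that half level and the other half standing up.
- **Dial:** I pushed the pointer end of the bar clockwise from one side with the shut fingers, so the knob was never between them. The pointer went from the second mark (measured 62.6°, that stop is 63°) to the sixth (measured -9.1°, that stop is -9°).
- **End state:** The finger is backed off and lifted clear, with the wrist force near zero.
- **Other objects:** The brass tin shows in its corner in the last picture. I did not measure it, or check the pen, phone, cup, bowl, glue or knife again afterwards; no move went near them.

Two things went wrong, and I corrected both:
- **Refused moves:** My first moves were refused because I left out keys in the rows.
- **Finger on the bar:** My first approach to the dial rested a step of the finger on the top of the bar with about 7 N. I raised the tool 2 mm before pushing, and a picture showed the dial had not moved.

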